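# Put checked spice jars away by the mark on the cap

## Robot

A 6-joint arm with a two-finger parallel gripper is mounted at the origin on a cart in front of the work surface, level with it; the furniture and walls round the work are solid. World frame = base frame: x ahead of the robot, y to its left, z up, the work surface at z = 0. Lengths are in m, angles in rad, forces in N, time in s.
With the tool pointing down it reaches from about 0.35 to 0.925 m from the base axis. Payload 6.4 kg.
Tool frame: the origin (TCP) lies at the very end of the fingers, on their centre line; the grasp point (between the pads) lies 19 mm behind it; z points along the fingers, y is the line along which they close (so a half turn about z gives the same grasp; the last joint's range is limited). The gripper opens to 94 mm and grips with 3 to 60 N. Pads are 16 mm wide; open, the fingers measure 119 mm over their backs; the gripper's body (75 mm by 177 mm) begins 78 mm behind the grasp point.
Start: joints at [-1.452, 0.245, 1.558, -0, 1.339, -0.174], TCP at [0.188, -0.622, 0.182] pointing down, gripper open.
Joint ranges: [-3.13, 3.13], [-1.02, 2.26], [0.13, 2.54], [-0.95, 4.09], [0.21, 2.88], [-2.74, 2.74]. Speed limits (rad/s): [2.57, 2.57, 3.14, 3.14, 3.14, 3.14].

## Interface

Orientations are given as a unit quaternion [x, y, z, w].
In Python, from station import arm gives the robot as it stands.
- The arm moves only by the tool carry_out, never from a script. Its argument "commands" is a list of rows, each a list of 6 numbers: the shift along the world's x, y, z in m, then the turn, a rotation vector about the world's x, y, z in rad. A call has 1 to 12 rows; each row is the pose to reach, as a shift and turn from the pose commanded when the call began; what a row does not reach only later rows make up. A row lasts 1/12 s, in which the tool goes at most 41.7 mm and 7.16 degrees, less where a joint would pass 70% of its speed; a pose out of reach is approached as far as the arm can. A call with a gripper value outside its range is refused whole. "grip" is the opening, from -1 (shut) to 1 (fully open), set as the call begins (left out, the last holds). The fingers move at their own pace and stop on an object; "grip_force" is the grip in N (left out, the last holds). Time passes only in rows, so rows that repeat a pose let the fingers close. It gives the time, the measured TCP pose, the force, the opening and the grip force at its end, in the units of the state.
- arm.state(): the state, without advancing time (a new reading comes with each control period).
- arm.snapshot(name): name is "scene" or "top"; returns a dict with "frame" (384x512x3 uint8, red, green, blue), "camera_matrix" (3x3 intrinsics, pixels), "D" ([k1, k2, p1, p2, k3] as OpenCV has them; the pictures are not rectified), "R" (3x3) and "t" (3): a world point X has camera coordinates R X + t. Camera axes: x right, y down, z forward; pixel columns grow to the right and rows downward; lengths in m; the calibration is good to about 2 mm. A picture is of the moment at which its call begins. There is no depth.
- arm.finish_job(): hands the job in; it is judged then, once.
The state is a dict: "time": time; "q": joint angles; "joint_velocities": joint speeds; "effort": joint torques, N m; "eef_pos": TCP position; "tool_rot": TCP orientation; "ft_force": force on the tool from outside, world axes, zero at the start; "wrist_torque": the same for the moment, N m; "grip_width": finger opening in m; "gripper_force": force on a finger pad.
Only numpy, scipy, OpenCV 4.12 (cv2) and the standard library are available. Lean on these libraries where they do the work, as an engineer would, in place of code of your own. Each camera call takes 0.05 s, during which the arm holds its last target. There are 200 camera calls.

## Task

The two spice jars standing on the table have been checked, and each has a paper mark on its cap: the round dot means passed, the cross of two strips means failed. Put the passed jar back in the empty bay of the reclined wire rack, cap up, fully down on the ledge and leaning on the two back wires like the jar beside it, and stand the failed jar upright on the floor of the empty steel returns pan. The jars are glass, so set them down rather than drop them, and leave the pepper mill and the roll of tape where they are.

Things in the scene. Friction and masses are not known exactly. Their poses are not given: they have to be found in the camera images.
- jar_dot: passed spice jar: glass jar with green label and black cap, 45 mm diameter, 105 mm tall (cap: the top 21 mm, 45 mm diameter; glass 44 mm), about 0.11 kg; a white round paper dot, 32 mm diameter, on top of the black cap. Starts upright. Origin: centre of its underside; z along the jar to the cap. Its yaw has no meaning.
- jar_dot_cap (a point): centre of the cap's top face of the passed jar, 105 mm above its origin along its z
- jar_cross: failed spice jar: the same jar, but with two crossed white paper strips (each 43 x 10 mm) on top of the cap. Starts upright. Origin: centre of its underside; z along the jar to the cap. Its yaw has no meaning.
- rack: two-bay jar rack, fixed: light wood base and low cheeks, steel wires, 168 mm wide; jars lean back 35 degrees, away from the robot; yaw varies. One bay is full: a like jar, fixed, 90 mm to the +y side of the empty bay, centre to centre. A top bar runs behind the jars, 94 mm up them. Origin: on the table, midway between the bays; z up, x to the rear, y along the rack
- bay: empty bay. Origin: centre of the underside of a seated jar, 34 mm above the table. z: the seated jar's axis, up and away from the robot, 35 degrees off vertical; y: level, along the rack; x: to the back and down. The foot rests on a flat ledge at z = 0, the side on two 5 mm wires at y = -13 and +13 mm that centre it. A cheek and a divider wire, none above z = 42 mm, leave 7 mm on each side
- bay_mouth (a point): point on the bay's axis 36 mm above its origin, level with the upper front rail. The rail's rear face is 31 mm before the axis (8 mm before a seated jar), so the jar goes in from above along the bay's z, with 8 mm of play front to back, leaned to within about 10 degrees of the bay; held upright it does not pass the rail
- pan: empty steel returns pan, 176 x 108 mm over the flange, 66 mm high, fixed to the table; inside 158 mm (along its x) by 90 mm (along its y), floor 3 mm above the table. Origin: centre of its underside; z up. Its yaw varies. The jar stands anywhere on its floor and rises about 42 mm above the rim.
- pepper_mill: bystander: turned wooden pepper mill, 58 mm diameter, 170 mm tall, loose; origin: centre of its underside
- masking_tape: bystander: roll of masking tape lying flat, 96 mm diameter, 25 mm high, loose; origin: centre of its underside

How it is judged:
At the end, for the whole second after the job is handed in: The dot jar is cap up in the empty bay: foot within 10 mm of the ledge and 12 mm of the bay's axis, leaning with it within 8 degrees. The cross jar stands on the pan's floor, upright within 7 degrees. Both at rest (under 20 mm/s) (x of jar_dot in the frame of bay between -0.012 and 0.01 m and y of jar_dot in the frame of bay between -0.012 and 0.012 m and z of jar_dot in the frame of bay between -0.006 and 0.01 m and z of jar_dot_cap in the frame of bay above 0.09 m and angle between the z axis of jar_dot and the z axis of bay, either way round below 0.15 rad and x of jar_cross in the frame of pan between -0.065 and 0.065 m and y of jar_cross in the frame of pan between -0.03 and 0.03 m and z of jar_cross in the frame of pan between -0.003 and 0.01 m and angle between jar_cross's own z axis and vertical below 0.12 rad and linear speed of each of jar_dot, jar_cross below 0.02 m/s); the robot touches nothing.
It fails at once if a jar is dropped: it moves faster than 0.7 m/s with no finger on it ((linear speed of jar_dot above 0.7 m/s and contact force between the fingers and jar_dot below 0.2 N) or (linear speed of jar_cross above 0.7 m/s and contact force between the fingers and jar_cross below 0.2 N)).
It fails at once if the pepper mill or the roll of tape is pushed more than 30 mm (distance of any of pepper_mill, masking_tape from where it was at the start of the episode above 0.03 m).
It also fails if it takes over 54 s, if anything falls off the work surface, if the arm or the gripper's body presses on something with over 40 N, if the wrist force passes 120 N, or if a joint passes its speed limit or range.

## Working session

There is one attempt and no reset: what is moved stays moved. The work goes in short steps, Python scripts to look and compute and a tool call to move; the robot and the scene stay as the last step left them, time stands still between calls to the robot, and variables do not carry over. Pictures are saved under pics/ and viewed, at most 11 in all, crops included, and the job is handed in when it is done.

Besides the shell and the picture viewer there is one more tool, called after "Call:" as a command line: name --pt "numbers of a row" for each row, then --argument value for the rest. carry_out: Moves the arm, as the interface text tells. Its arguments: {"type":"object","properties":{"commands":{"type":"array"},"grip":{"type":"number"},"grip_force":{"type":"number"}},"required":["commands"]}

```bash
mkdir -p pics
cat > h.py <<'E'
import numpy as np, cv2
from station import arm
def snap(n,f=None):
    s=arm.snapshot(n)
    if f: cv2.imwrite('pics/'+f,cv2.cvtColor(s['frame'],cv2.COLOR_RGB2BGR))
    return s
def ray(s,p):
    K=np.array(s['camera_matrix'],float);D=np.array(s['D'],float);R=np.array(s['R']);t=np.array(s['t'])
    u=cv2.undistortPoints(np.array(p,float).reshape(-1,1,2),K,D).reshape(-1,2)
    d=np.c_[u,np.ones(len(u))]@R
    return -R.T@t,d
def onz(s,p,z):
    c,d=ray(s,p); return c+d*((z-c[2])/d[:,2])[:,None]
def proj(s,X):
    return cv2.projectPoints(np.array(X,float).reshape(-1,1,3),cv2.Rodrigues(np.array(s['R']))[0],np.array(s['t'],float),np.array(s['camera_matrix'],float),np.array(s['D'],float))[0].reshape(-1,2)
E
python3 - <<'E'
from h import *
a=snap('top');b=snap('scene')
for s,f in((a,'t0.png'),(b,'s0.png')):
    cv2.imwrite('pics/'+f,cv2.resize(cv2.cvtColor(s['frame'],cv2.COLOR_RGB2BGR),(800,600)))
    print(-np.array(s['R']).T@s['t'])
E
```

```text
[0.46083435 0.05165197 1.12230349]
[-0.05195882  0.59886077  0.53589096]
```

View pics/t0.png

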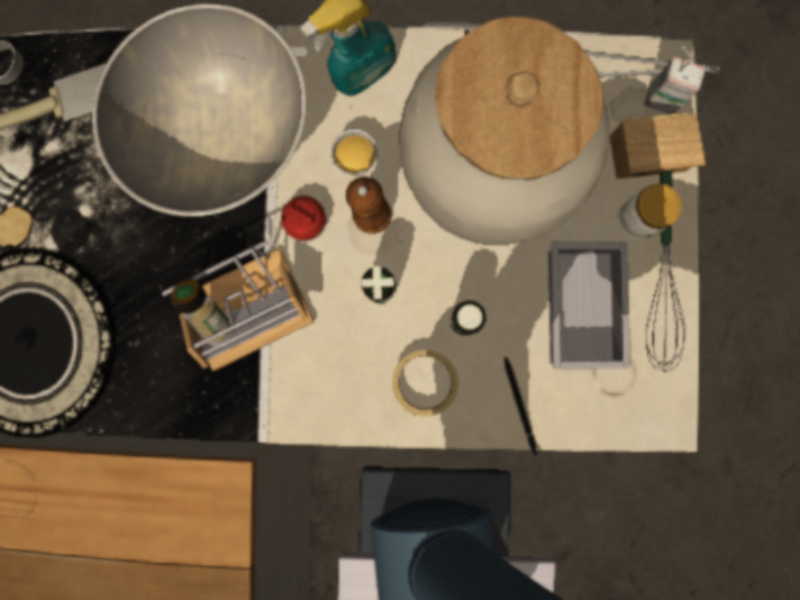

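View pics/s0.png

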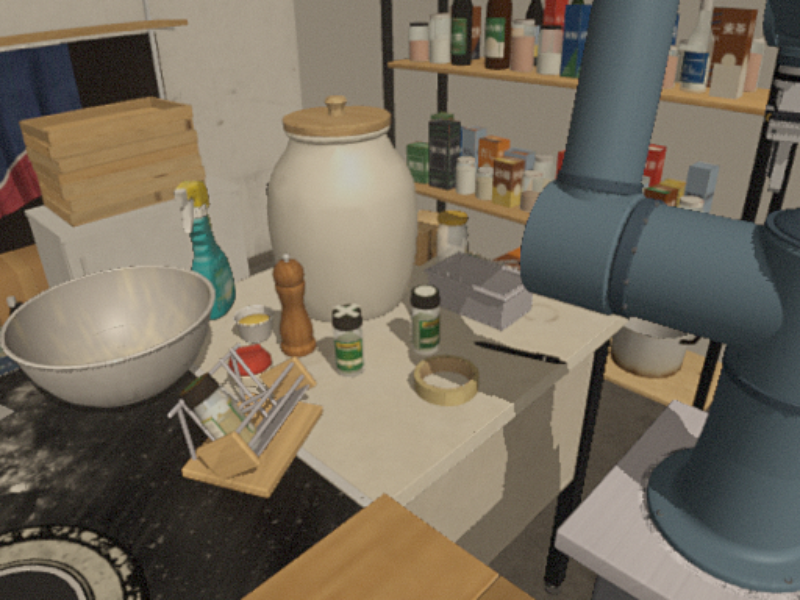

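The top view (800 px) shows the cross jar at about (378,285), the dot jar at (469,317), the rack at about (245,310) with its left bay full, the pan at (590,305), the mill at (370,205) and the tape at (425,382). The scene view confirms that layout.

Run:
```python
from h import *
s=snap('top');f=s['frame'];
k=512/800
for n,(u,v) in dict(cross=(378,285),dot=(469,317)).items():
    u,v=int(u*k),int(v*k);c=f[v-15:v+16,u-15:u+16].astype(int)
    dark=(c.max(2)<75).astype(np.uint8)
    # cap outline: dark ring hull around center
    nn,l,st,ce=cv2.connectedComponentsWithStats(dark)
    cs=[i for i in range(1,nn) if st[i,4]>8 and np.hypot(*(ce[i]-15))<9]
    pts=np.argwhere(np.isin(l,cs))[:,::-1].astype(np.float32)
    (x,y),r=cv2.minEnclosingCircle(pts)
    w=(c.min(2)>150)&(np.hypot(*(np.indices((31,31))-15))<9)
    m=np.argwhere(w)[:,::-1].mean(0)
    print(n,'hull',onz(s,[(x+u-15,y+v-15)],.105)[0].round(4),r,'white',onz(s,[m+[u-15,v-15]],.105)[0].round(4))
b=cv2.cvtColor(f,cv2.COLOR_RGB2BGR)
A=cv2.resize(b[145:245,100:210],(770,700),interpolation=cv2.INTER_CUBIC)[:600]
B=cv2.resize(b[145:245,340:420],(480,600),interpolation=cv2.INTER_CUBIC)
cv2.imwrite('pics/rack.png',cv2.resize(b[150:240,100:210],(733,600),interpolation=cv2.INTER_CUBIC))
cv2.imwrite('pics/pan.png',B)
q=snap('scene')['frame'];cv2.imwrite('pics/rs.png',cv2.resize(cv2.cvtColor(q,cv2.COLOR_RGB2BGR)[215:320,105:215],(629,600),interpolation=cv2.INTER_CUBIC))
```

```text
cross hull [0.5449 0.1061 0.105 ] 10.547444343566895 white [0.5451 0.1082 0.105 ]
dot hull [ 0.5026 -0.0131  0.105 ] 11.662003517150879 white [ 0.5038 -0.0156  0.105 ]
```

View pics/rack.png

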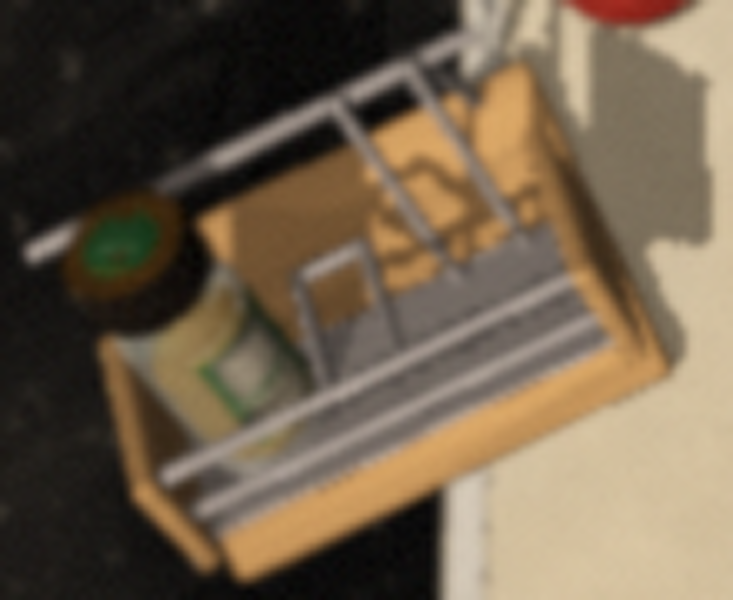

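View pics/pan.png

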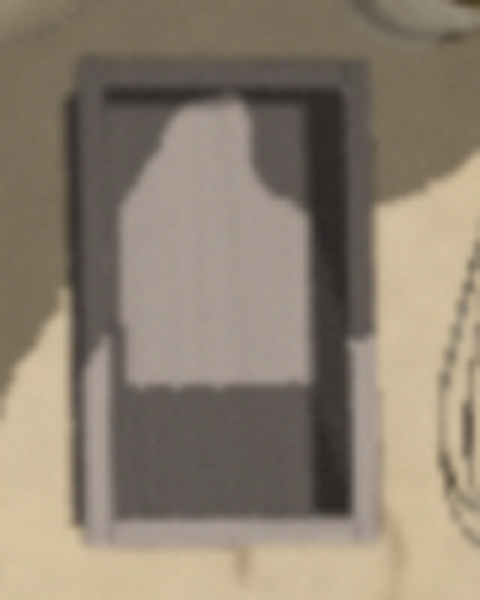

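View pics/rs.png

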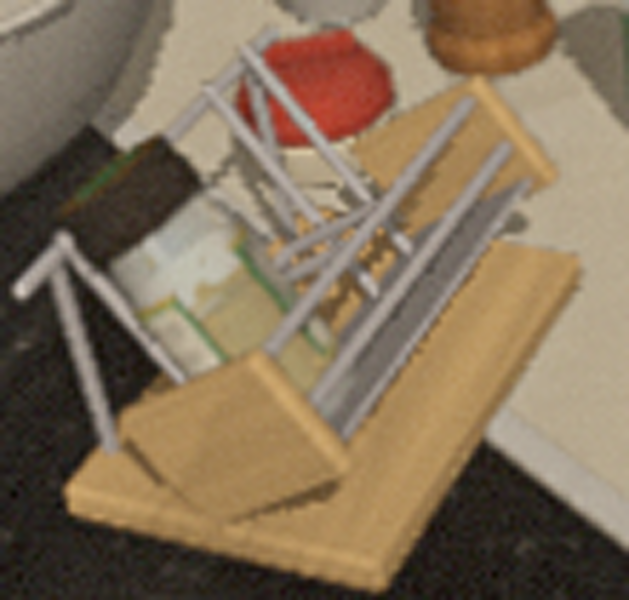

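The rack crop shows the upper rail running from (165,475) to (578,283). The empty-bay wires meet the top bar at (340,105) and (412,72), and the full jar's cap centre is at (120,243). In the pan crop the flange corners are about (80,58), (368,62), (380,543) and (85,545). The scene crop shows the wire tops at (212,90) and (248,48).

Run:
```python
from h import *
T=snap('top');S=snap('scene')
cv=lambda p,s,o:(np.array(p,float)+.5)/s-.5+o
rk=lambda *p:cv(p,(733/110,600/90),(100,150))
rs=lambda *p:cv(p,(629/110,600/105),(105,215))
pn=lambda *p:cv(p,6,(340,145))
def tri(p,q):
    c,d=ray(T,p);e,g=ray(S,q);o=[]
    for a,b in zip(d,g):
        k=np.linalg.lstsq(np.c_[a,-b],e-c,rcond=None)[0]
        P,Q=c+k[0]*a,e+k[1]*b;o.append([*((P+Q)/2),np.linalg.norm(P-Q)])
    return np.round(o,4)
rail=onz(T,rk((165,475),(578,283)),.0827)
bar=onz(T,rk((30,250),(475,42)),.096)
wt=onz(T,rk((340,105),(412,72)),.096)
cap=onz(T,rk((120,243)),.120)
for n,l in(('rail',rail),('bar',bar),('wt',wt)):
    d=l[0]-l[1];print(n,l.round(4).tolist(),'len',np.linalg.norm(d).round(4),'yawdeg',np.degrees(np.arctan2(-d[0],d[1])).round(2))
print('cap',cap.round(4))
print('tri rail,wt,cap')
print(tri(rk((165,475),(578,283),(340,105),(412,72),(120,243)),rs((268,345),(470,105),(212,90),(248,48),(112,180))))
pc=onz(T,pn((80,58),(368,62),(380,543),(85,545)),.066);print('pan',pc.round(4).tolist(),pc.mean(0).round(4), [np.linalg.norm(pc[i]-pc[(i+1)%4]).round(4) for i in range(4)])
yaw=np.mean([np.arctan2(-(l[0]-l[1])[0],(l[0]-l[1])[1]) for l in(rail,bar)])
ex=np.array([np.cos(yaw),np.sin(yaw)]);ey=np.array([-ex[1],ex[0]])
print('yaw',np.degrees(yaw))
print('ex est: rail',rail[:,:2]@ex+.0068,'bar',bar[:,:2]@ex-.0732,'cap',cap[:,:2]@ex-.0602)
print('ey est: wires',wt[:,:2].mean(0)@ey,'cap',cap[:,:2]@ey-.09, 'railmid',rail[:,:2].mean(0)@ey-.045,'barmid',bar[:,:2].mean(0)@ey-.045)
# jar triangulation from scene whites
f=S['frame'];k=.64
for n,(u,v),w in(('cross',(347,311),(.545,.107)),('dot',(425,291),(.503,-.0145))):
    u,v=int(u*k),int(v*k);c=f[v-8:v+9,u-14:u+15];m=np.argwhere(c.min(2)>140);print(n,len(m),onz(S,[m[:,::-1].mean(0)+[u-14,v-8]],.105).round(4))
st=arm.state();print(st['time'],st['eef_pos'],st['tool_rot'],st['grip_width'])
```

```text
rail [[0.4555, 0.3592, 0.0827], [0.5209, 0.2261, 0.0827]] len 0.1483 yawdeg 26.15
bar [[0.5264, 0.403, 0.096], [0.5962, 0.2598, 0.096]] len 0.1593 yawdeg 25.98
wt [[0.5751, 0.3028, 0.096], [0.5862, 0.2798, 0.096]] len 0.0255 yawdeg 25.69
cap [[0.5277 0.3656 0.12  ]]
tri rail,wt,cap
[[0.4548 0.3565 0.088  0.0028]
 [0.5212 0.2265 0.0819 0.0007]
 [0.574  0.3007 0.1009 0.002 ]
 [0.585  0.2779 0.103  0.001 ]
 [0.5268 0.3643 0.1191 0.0035]]
pan [[0.6132, -0.1313, 0.066], [0.615, -0.238, 0.066], [0.4397, -0.2441, 0.066], [0.437, -0.1356, 0.066]] [ 0.5262 -0.1872  0.066 ] [np.float64(0.1068), np.float64(0.1755), np.float64(0.1085), np.float64(0.1763)]
yaw 26.066033454642355
ex est: rail [0.57383934 0.57405498] bar [0.57676153 0.57652991] cap [0.57451492]
ey est: wires 0.006514490276762597 cap [0.00652897] railmid 0.0033426199466029677 barmid 0.0060772926114064235
cross 71 [[0.5411 0.108  0.105 ]]
dot 53 [[ 0.5036 -0.017   0.105 ]]
0.3 [ 0.18758542 -0.62213812  0.18157902] [ 9.89305353e-01  1.45858884e-01  1.76072357e-05 -3.22748105e-04] 0.09383981689717479
```

The measurements agree well. The bay is at (0.513, 0.258, 0.034) with yaw 26°. The dot jar is at (0.5035, -0.0155), the cross jar at (0.545, 0.107) and the pan at (0.526, -0.187). I'll start with the dot jar.

Call:
carry_out --pt "0.02 0.04 0.04 0 0 0" --pt "0.04 0.08 0.07 0 0 0" --pt "0.06 0.115 0.07 0 0 0.08" --pt "0.08 0.15 0.07 0 0 0.16" --pt "0.316 0.607 0.07 0 0 0.16" --pt "0.316 0.607 0.07 0 0 0.16" --pt "0.316 0.607 0.07 0 0 0.16" --pt "0.316 0.607 0.07 0 0 0.16" --pt "0.316 0.607 0.07 0 0 0.16" --pt "0.316 0.607 0.07 0 0 0.16" --pt "0.316 0.607 0.07 0 0 0.16" --pt "0.316 0.607 0.07 0 0 0.16" --grip 1

```text
time: 1.3
eef_pos: [0.4099, -0.1951, 0.2513]
tool_rot: [0.975, 0.224, 0.0, 0.0]
ft_force: [1.2, -0.2, 0.1]
grip_width: 0.0941
gripper_force: 0.0
```

Call:
carry_out --pt "0.0935 0.1795 0 0 0 0" --pt "0.0935 0.1795 0 0 0 0" --pt "0.0935 0.1795 0 0 0 0" --pt "0.0935 0.1795 0 0 0 0" --pt "0.0935 0.1795 0 0 0 0" --pt "0.0935 0.1795 -0.03 0 0 0" --pt "0.0935 0.1795 -0.06 0 0 0" --pt "0.0935 0.1795 -0.09 0 0 0" --pt "0.0935 0.1795 -0.12 0 0 0" --pt "0.0935 0.1795 -0.12 0 0 0" --pt "0.0935 0.1795 -0.12 0 0 0"

```text
time: 2.22
eef_pos: [0.5019, -0.0172, 0.13]
tool_rot: [0.974, 0.224, -0.002, -0.001]
ft_force: [-0.1, 0.6, 0.2]
grip_width: 0.0937
gripper_force: 0.0
```

Run:
```python
from h import *
st=arm.state();print(st['eef_pos'],st['q'])
T=snap('top');S=snap('scene')
b=cv2.cvtColor(T['frame'],cv2.COLOR_RGB2BGR)[110:250,200:350];c=cv2.cvtColor(S['frame'],cv2.COLOR_RGB2BGR)[130:270,200:350]
cv2.imwrite('pics/g1.png',cv2.resize(np.hstack([b,c]),(800,373),interpolation=cv2.INTER_CUBIC))
```

```text
[ 0.50185355 -0.01717477  0.13004945] [-2.60374195e-01 -4.81540504e-02  1.97287116e+00  8.35552351e-06
  1.22028935e+00  8.57604856e-01]
```

View pics/g1.png

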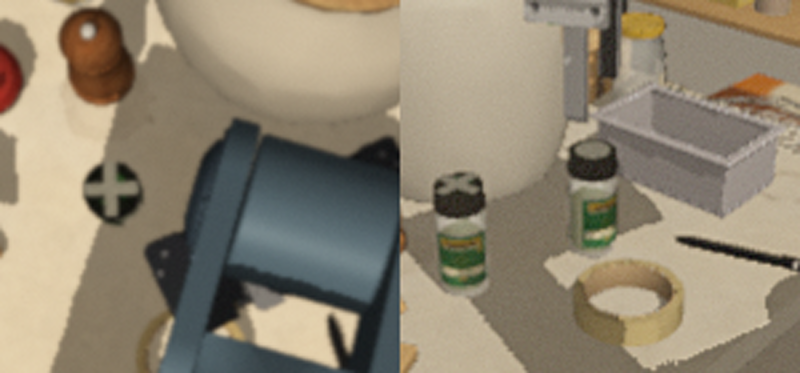

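The left half (top view) shows the gripper over the dot jar and the cross jar clear of it at (112,190). The right half shows a finger on each side of the dot jar's cap, which is at (592,148). Next I'll descend and grip.

Call:
carry_out --pt "0.001 0.001 -0.02 0 0 0" --pt "0.001 0.001 -0.04 0 0 0" --pt "0.001 0.001 -0.057 0 0 0" --pt "0.001 0.001 -0.057 0 0 0"

```text
time: 2.65
eef_pos: [0.5032, -0.0164, 0.0732]
tool_rot: [0.975, 0.224, -0.001, -0.0]
ft_force: [-0.1, -0.3, -0.2]
grip_width: 0.0941
gripper_force: 0.0
```

Call:
carry_out --pt "0 0 0 0 0 0" --pt "0 0 0 0 0 0" --pt "0 0 0 0 0 0" --pt "0 0 0 0 0 0" --pt "0 0 0 0 0 0" --pt "0 0 0 0 0 0" --pt "0 0 0 0 0 0" --pt "0 0 0 0 0 0" --grip -1 --grip_force 20

```text
time: 3.32
eef_pos: [0.504, -0.0165, 0.0741]
tool_rot: [0.974, 0.224, 0.0, -0.0]
ft_force: [-0.5, 1.4, 2.0]
grip_width: 0.0442
gripper_force: 20.2
```

Call:
carry_out --pt "0 0 0.015 0 0 0" --pt "0 0 0.04 0 0 0" --pt "0 0 0.07 0 0 0" --pt "0 0 0.1 0 0 0" --pt "0 0 0.13 0 0 0" --pt "0.002 0.01 0.16 0 0 0" --pt "0.008 0.03 0.18 0 0 0" --pt "0.018 0.055 0.19 0 0 0" --pt "0.028 0.082 0.19 0 0 0" --pt "0.038 0.11 0.19 0 0 0" --pt "0.048 0.138 0.19 0 0 0" --pt "0.058 0.165 0.19 0 0 0"

```text
time: 4.32
eef_pos: [0.562, 0.15, 0.2637]
tool_rot: [0.974, 0.225, -0.0, -0.0]
ft_force: [0.9, 0.6, -2.3]
grip_width: 0.044
gripper_force: 20.0
```

Call:
carry_out --pt "0.008 0.02 0 -0.02 0.04 0" --pt "0.016 0.04 0 -0.05 0.1 0" --pt "0.024 0.06 0 -0.08 0.16 0" --pt "0.032 0.08 0 -0.11 0.225 0" --pt "0.04 0.1 0 -0.14 0.29 0" --pt "0.048 0.118 0 -0.17 0.35 0" --pt "0.056 0.134 0 -0.2 0.41 0" --pt "0.062 0.148 0 -0.23 0.47 0" --pt "0.067 0.16 0 -0.255 0.52 0" --pt "0.069 0.1675 0 -0.268 0.549 0" --pt "0.069 0.1675 0 -0.268 0.549 0" --pt "0.069 0.1675 0 -0.268 0.549 0"

```text
time: 5.32
eef_pos: [0.631, 0.3162, 0.2621]
tool_rot: [0.929, 0.214, -0.294, 0.068]
ft_force: [0.1, 0.0, -1.1]
grip_width: 0.0443
gripper_force: 20.0
```

Run:
```python
from h import *
from scipy.spatial.transform import Rotation as Ro
st=arm.state();R=Ro.from_quat(st['tool_rot']).as_matrix();p=np.array(st['eef_pos'])
y=np.radians(26);c,s=np.cos(.6109),np.sin(.6109)
z=np.array([s*np.cos(y),s*np.sin(y),c]);ey=np.array([-np.sin(y),np.cos(y),0]);x=np.cross(ey,z);B=np.array([.5132,.2582,.034])
M=np.c_[x,ey,z]
print(p,'foot in bay',M.T@(p+R[:,2]*.0735-B),'toolz in bay',M.T@R[:,2],'tooly',M.T@R[:,1],st['grip_width'],st['q'])
T=snap('top');S=snap('scene')
b=cv2.cvtColor(T['frame'],cv2.COLOR_RGB2BGR)[90:250,80:230];c=cv2.cvtColor(S['frame'],cv2.COLOR_RGB2BGR)[160:320,90:240]
cv2.imwrite('pics/g2.png',cv2.resize(np.hstack([b,c]),(800,427),interpolation=cv2.INTER_CUBIC))
```

```text
[0.63096557 0.31616076 0.26214547] foot in bay [-0.02345503  0.00044193  0.18867005] toolz in bay [-1.43011132e-03 -3.78635023e-04 -9.99998906e-01] tooly [-5.67145567e-04 -9.99999767e-01  3.79446431e-04] 0.044314065829637594 [ 0.33423569  0.80585068  0.74295919 -0.08535504  2.19997445  1.42306887]
```

View pics/g2.png

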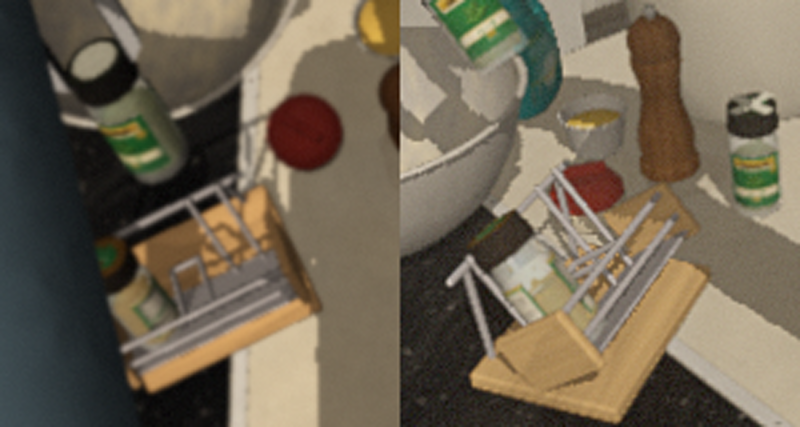

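The jar is held and tilted at about (120,110) in the left half, above and behind the empty bay. The mill, red lid and bowl rim are all clear. I'll check the jar's pose in the hand against the view.

```bash
cat >> h.py <<'E'
from scipy.spatial.transform import Rotation as Ro
def bay():
    y=np.radians(26);c,s=np.cos(.6109),np.sin(.6109)
    z=np.array([s*np.cos(y),s*np.sin(y),c]);ey=np.array([-np.sin(y),np.cos(y),0]);x=np.cross(ey,z)
    return np.array([.5132,.2582,.034]),np.c_[x,ey,z]
def foot():
    st=arm.state();R=Ro.from_quat(st['tool_rot']).as_matrix();p=np.array(st['eef_pos']);B,M=bay()
    return p,R,M.T@(p+R[:,2]*.0735-B)
def dot(s,c,r=14):
    u,v=np.round(c).astype(int);f=s['frame'][v-r:v+r+1,u-r:u+r+1]
    m=(f.min(2)>110).astype(np.uint8);n,l,st,ce=cv2.connectedComponentsWithStats(m)
    i=min(range(1,n),key=lambda i:np.hypot(*(ce[i]-r))if st[i,4]>20 else 99)
    return ce[i]+[u-r,v-r],st[i,4]
E
python3 - <<'E'
from h import *
T=snap('top');p,R,f=foot()
cap=p-R[:,2]*.0315;ft=p+R[:,2]*.0735
pc=proj(T,[cap,ft]);print(pc)
d,a=dot(T,(116,112));c,r=ray(T,[d]);k=(cap-c)@R[:,2]/(r[0]@R[:,2]);X=c+k*r[0];B,M=bay()
print(d,a,'cap err in bay axes',M.T@(X-cap))
E
```

```text
[[115.19573005 111.65361196]
 [140.61413691 149.45848889]]
[114.66115702 111.84297521] 121 cap err in bay axes [1.74815964e-04 1.02768350e-03 2.40523669e-07]
```

Call:
carry_out --pt "0.008 0.004 -0.006 0 0 0" --pt "0.015 0.0075 -0.012 0 0 0" --pt "0 0 -0.035 0 0 0" --pt "-0.015 -0.0075 -0.06 0 0 0" --pt "-0.0306 -0.015 -0.0845 0 0 0" --pt "-0.04 -0.0195 -0.0995 0 0 0" --pt "-0.05 -0.0245 -0.115 0 0 0" --pt "-0.059 -0.0287 -0.1296 0 0 0" --pt "-0.059 -0.0287 -0.1296 0 0 0" --pt "-0.059 -0.0287 -0.1296 0 0 0"

```text
time: 6.3
eef_pos: [0.5715, 0.2867, 0.1352]
tool_rot: [0.929, 0.214, -0.293, 0.068]
ft_force: [-0.7, 1.1, -0.7]
grip_width: 0.044
gripper_force: 20.0
```

Run:
```python
from h import *
T=snap('top');S=snap('scene');p,R,f=foot();print(p,f,arm.state()['ft_force'])
b=cv2.cvtColor(T['frame'],cv2.COLOR_RGB2BGR)[130:240,100:210];c=cv2.cvtColor(S['frame'],cv2.COLOR_RGB2BGR)[205:315,105:215]
cv2.imwrite('pics/g3.png',cv2.resize(np.hstack([b,c]),(800,400),interpolation=cv2.INTER_CUBIC))
```

```text
[0.57308707 0.2874542  0.13644869] [-3.91960237e-03  1.48458374e-05  4.86504069e-02] [ 0.33144053 -0.54075579 -0.441822  ]
```

View pics/g3.png

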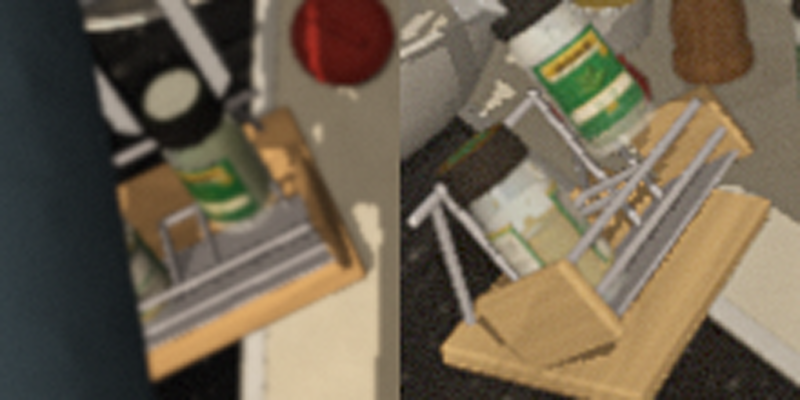

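The jar lines up with the bay axis, parallel to the jar beside it and behind the rail. I'll lower it further.

Call:
carry_out --pt "-0.004 -0.002 -0.0065 0 0 0" --pt "-0.008 -0.004 -0.013 0 0 0" --pt "-0.012 -0.006 -0.019 0 0 0" --pt "-0.016 -0.0078 -0.0255 0 0 0" --pt "-0.0195 -0.0095 -0.031 0 0 0" --pt "-0.0195 -0.0095 -0.031 0 0 0" --pt "-0.0195 -0.0095 -0.031 0 0 0"

```text
time: 6.98
eef_pos: [0.5519, 0.2776, 0.1029]
tool_rot: [0.929, 0.214, -0.294, 0.068]
ft_force: [-0.1, 0.7, -0.6]
grip_width: 0.0441
gripper_force: 20.0
```

Call:
carry_out --pt "-0.001 -0.0005 -0.0015 0 0 0" --pt "-0.002 -0.001 -0.003 0 0 0" --pt "-0.002 -0.001 -0.003 0 0 0" --pt "-0.002 -0.001 -0.003 0 0 0"

```text
time: 7.32
eef_pos: [0.5506, 0.2768, 0.1005]
tool_rot: [0.929, 0.214, -0.293, 0.068]
ft_force: [-0.3, -0.3, -0.7]
grip_width: 0.0442
gripper_force: 20.0
```

Run:
```python
from h import *
p,R,f=foot();s=arm.state();B,M=bay();print(p,f,M.T@np.array(s['ft_force']),s['wrist_torque'])
```

```text
[0.55055697 0.27684181 0.10050078] [-0.00393518  0.00035902  0.00491994] [ 0.09860624 -0.10859843 -0.79901791] [ 0.13935927 -0.33533788  0.03939806]
```

No contact yet, with the foot about 5 mm above the ledge. I'll creep down in 1 mm steps.

Call:
carry_out --pt "-0.0005 -0.00025 -0.0008 0 0 0" --pt "-0.001 -0.0005 -0.0016 0 0 0" --pt "-0.0015 -0.00075 -0.0025 0 0 0" --pt "-0.0015 -0.00075 -0.0025 0 0 0" --pt "-0.0015 -0.00075 -0.0025 0 0 0"

```text
time: 7.73
eef_pos: [0.549, 0.276, 0.0979]
tool_rot: [0.929, 0.214, -0.293, 0.068]
ft_force: [0.8, -0.6, -1.4]
grip_width: 0.044
gripper_force: 20.0
```

Call:
carry_out --pt "-0.0005 -0.00025 -0.0008 0 0 0" --pt "-0.001 -0.0005 -0.0016 0 0 0" --pt "-0.001 -0.0005 -0.0016 0 0 0" --pt "-0.001 -0.0005 -0.0016 0 0 0"

```text
time: 8.07
eef_pos: [0.5491, 0.2761, 0.0976]
tool_rot: [0.93, 0.214, -0.291, 0.068]
ft_force: [4.3, 3.1, 5.7]
grip_width: 0.0445
gripper_force: 20.0
```

Contact, with about 8 N along the axis. Now I'll ease the jar back onto the wires.

Call:
carry_out --pt "0.001 0.0005 0 0 0 0" --pt "0.002 0.001 -0.0007 0 0 0" --pt "0.003 0.0015 -0.0012 0 0 0" --pt "0.003 0.0015 -0.0012 0 0 0" --pt "0.003 0.0015 -0.0012 0 0 0"

```text
time: 8.48
eef_pos: [0.5512, 0.2772, 0.0959]
tool_rot: [0.929, 0.214, -0.293, 0.068]
ft_force: [2.2, 1.0, 6.1]
grip_width: 0.0439
gripper_force: 20.0
```

Run:
```python
from h import *
p,R,f=foot();s=arm.state();B,M=bay();print(p,f,M.T@np.array(s['ft_force']),s['wrist_torque'])
```

```text
[0.55118395 0.2771763  0.09594979] [-0.00075651  0.00038571  0.00159941] [-1.57259347 -0.08917738  6.39345789] [ 0.11691935  0.0236788  -0.12382778]
```

Call:
carry_out --pt "0 0 0 0 0 0" --pt "0 0 0 0 0 0" --pt "0 0 0 0 0 0" --pt "0 0 0 0 0 0" --pt "0 0 0 0 0 0" --pt "0 0 0 0 0 0" --grip 0.4

```text
time: 8.98
eef_pos: [0.5507, 0.2769, 0.0947]
tool_rot: [0.929, 0.214, -0.293, 0.068]
ft_force: [0.1, -0.6, -0.3]
grip_width: 0.0661
gripper_force: 0.0
```

Call:
carry_out --pt "0.008 0.004 0.0125 0 0 0" --pt "0.018 0.0088 0.0285 0 0 0" --pt "0.03 0.0146 0.0477 0 0 0" --pt "0.045 0.022 0.0715 0 0 0" --pt "0.06 0.0293 0.0953 0 0 0" --pt "0.075 0.0366 0.119 0 0 0" --pt "0.09 0.044 0.143 0 0 0" --pt "0.09 0.044 0.143 0 0 0"

```text
time: 9.65
eef_pos: [0.644, 0.3221, 0.2431]
tool_rot: [0.931, 0.214, -0.288, 0.067]
ft_force: [-1.0, -0.4, 0.3]
grip_width: 0.0658
gripper_force: 0.0
```

Run:
```python
from h import *
T=snap('top');S=snap('scene');B,M=bay();p,R,f=foot();print(p,arm.state()['q'])
cap=B+M[:,2]*.105
for s in(T,S):
    e=proj(s,[cap])[0];d,a=dot(s,e,10);c,r=ray(s,[d]);k=(cap-c)@M[:,2]/(r[0]@M[:,2]);print(e,d,a,'err',M.T@(c+k*r[0]-cap))
b=cv2.cvtColor(T['frame'],cv2.COLOR_RGB2BGR)[130:240,100:210];c=cv2.cvtColor(S['frame'],cv2.COLOR_RGB2BGR)[205:315,105:215]
cv2.imwrite('pics/g4.png',cv2.resize(np.hstack([b,c]),(800,400),interpolation=cv2.INTER_CUBIC))
```

```text
[0.64129953 0.32118223 0.23808578] [ 0.3356769   0.84775575  0.71963808 -0.08273739  2.17854861  1.4275964 ]
[156.29466165 167.90148368] [153.27777778 168.41666667] 72 err [ 2.40620633e-03  6.45536761e-03 -2.47198095e-17]
[148.26128881 220.45537778] [143.02173913 217.97826087] 184 err [ 7.13770928e-02 -6.01252632e-02  2.08166817e-17]
```

View pics/g4.png

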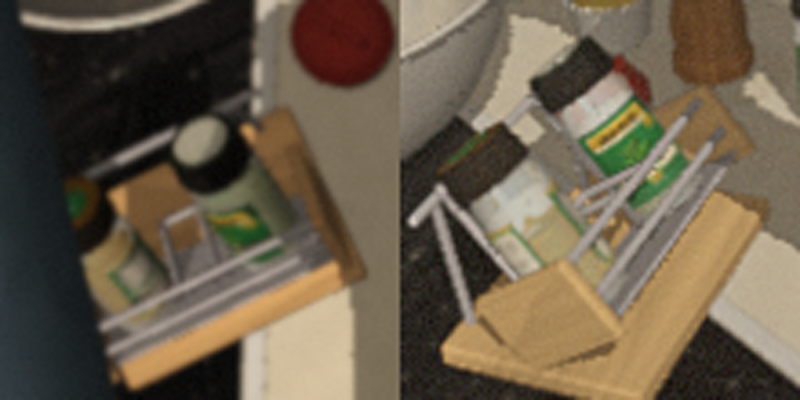

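The dot jar is seated, leaning parallel to its neighbour with its foot behind the rails and nothing else disturbed. On to the cross jar.

Call:
carry_out --pt "0 -0.01 0.02 0.04 -0.08 0" --pt "-0.01 -0.03 0.03 0.09 -0.18 0" --pt "-0.02 -0.055 0.03 0.14 -0.28 0" --pt "-0.03 -0.08 0.02 0.185 -0.38 0" --pt "-0.045 -0.11 0.01 0.23 -0.47 0" --pt "-0.06 -0.14 0 0.268 -0.549 0" --pt "-0.08 -0.175 0 0.268 -0.549 0" --pt "-0.097 -0.214 0 0.268 -0.549 0" --pt "-0.097 -0.214 0 0.268 -0.549 0" --pt "-0.097 -0.214 0 0.268 -0.549 0" --pt "-0.097 -0.214 0 0.268 -0.549 0" --grip 1

```text
time: 10.67
eef_pos: [0.5427, 0.1072, 0.2365]
tool_rot: [0.975, 0.224, -0.001, -0.0]
ft_force: [0.3, 0.4, 0.5]
grip_width: 0.0939
gripper_force: 0.0
```

Call:
carry_out --pt "0 0 -0.02 0 0 -0.11" --pt "0 0 -0.04 0 0 -0.22" --pt "0 0 -0.06 0 0 -0.33" --pt "0 0 -0.08 0 0 -0.43" --pt "0 0 -0.09 0 0 -0.43" --pt "0 0 -0.09 0 0 -0.43"

```text
time: 11.17
eef_pos: [0.5418, 0.1082, 0.1445]
tool_rot: [1.0, 0.013, -0.003, -0.0]
ft_force: [-0.1, -0.0, 0.3]
grip_width: 0.0937
gripper_force: 0.0
```

Run:
```python
from h import *
p,R,f=foot();print(p,R.round(3).tolist(),arm.state()['q'])
s=snap('scene');f=s['frame'];u,v=222,199;c=f[v-8:v+9,u-14:u+15];m=np.argwhere(c.min(2)>140);print(len(m),onz(s,[m[:,::-1].mean(0)+[u-14,v-8]],.105).round(4))
```

```text
[0.54181528 0.10816644 0.14446656] [[1.0, 0.027, -0.007], [0.027, -1.0, 0.0], [-0.007, -0.0, -1.0]] [-8.28650011e-03  5.98380566e-02  1.83633746e+00  1.81871218e-04
  1.25199784e+00  1.53547083e+00]
4 [[0.5369 0.1497 0.105 ]]
```

Call:
carry_out --pt "0.0025 -0.001 -0.015 0 0 0" --pt "0.0025 -0.001 -0.035 0 0 0" --pt "0.0025 -0.001 -0.055 0 0 0" --pt "0.0025 -0.001 -0.07 0 0 0" --pt "0.0025 -0.001 -0.07 0 0 0"

```text
time: 11.63
eef_pos: [0.5451, 0.1065, 0.0762]
tool_rot: [1.0, 0.012, -0.002, -0.0]
ft_force: [-1.0, -0.2, -0.3]
grip_width: 0.0941
gripper_force: 0.0
```

Call:
carry_out --pt "0 0 0 0 0 0" --pt "0 0 0 0 0 0" --pt "0 0 0 0 0 0" --pt "0 0 0 0 0 0" --pt "0 0 0 0 0 0" --pt "0 0 0 0 0 0" --pt "0 0 0 0 0 0" --pt "0 0 0 0 0 0" --grip -1 --grip_force 20

```text
time: 12.3
eef_pos: [0.5465, 0.1061, 0.0782]
tool_rot: [1.0, 0.011, 0.0, -0.0]
ft_force: [-0.2, 0.3, 0.1]
grip_width: 0.0442
gripper_force: 15.0
```

Call:
carry_out --pt "0 0 0.015 0 0 0" --pt "0 0 0.04 0 0 0" --pt "-0.005 0 0.07 0 0 0" --pt "-0.02 -0.01 0.1 0 0 0" --pt "-0.03 -0.03 0.12 0 0 0" --pt "-0.04 -0.06 0.12 0 0 0" --pt "-0.046 -0.09 0.12 0 0 0" --pt "-0.046 -0.12 0.12 0 0 0" --pt "-0.046 -0.15 0.12 0 0 0" --pt "-0.046 -0.18 0.12 0 0 0" --pt "-0.046 -0.21 0.12 0 0 0" --pt "-0.046 -0.24 0.12 0 0 0"

```text
time: 13.3
eef_pos: [0.5, -0.1353, 0.1979]
tool_rot: [1.0, 0.011, -0.0, -0.0]
ft_force: [-0.3, -0.3, -1.1]
grip_width: 0.0435
gripper_force: 20.0
```

Call:
carry_out --pt "0 -0.02 0 0 0 0" --pt "0 -0.04 0 0 0 0" --pt "0 -0.053 0 0 0 0" --pt "0 -0.053 0 0 0 0" --pt "0 -0.053 0 0 0 0" --pt "0 -0.053 0 0 0 0"

```text
time: 13.8
eef_pos: [0.5004, -0.186, 0.1979]
tool_rot: [1.0, 0.012, -0.0, -0.0]
ft_force: [0.4, -0.3, -0.1]
grip_width: 0.0435
gripper_force: 20.0
```

Run:
```python
from h import *
p,R,f=foot();print(p,R[:,2])
T=snap('top');S=snap('scene');print(proj(S,[p-[0,0,.0768],p+[0,0,.0268]]),proj(T,[p-[0,0,.0768]]))
b=cv2.cvtColor(T['frame'],cv2.COLOR_RGB2BGR)[120:250,320:450];c=cv2.cvtColor(S['frame'],cv2.COLOR_RGB2BGR)[110:240,230:360]
cv2.imwrite('pics/g5.png',cv2.resize(np.hstack([b,c]),(800,400),interpolation=cv2.INTER_CUBIC))
```

```text
[ 0.50041599 -0.18598832  0.19793795] [-3.03283951e-04  6.38409034e-04 -9.99999750e-01]
[[314.93171837 159.0438525 ]
 [316.97850429 121.67598266]] [[383.11700896 205.7268947 ]]
```

View pics/g5.png

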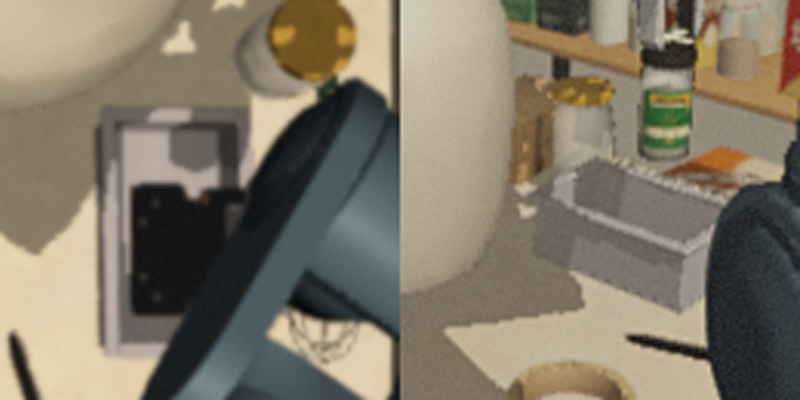

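The jar hangs upright at (661,110) in the scene half, over the pan with its foot where predicted and the rim clear. I'll lower it.

Call:
carry_out --pt "0 0 -0.02 0 0 0" --pt "0 0 -0.045 0 0 0" --pt "0 0 -0.07 0 0 0" --pt "0 0 -0.09 0 0 0" --pt "0 0 -0.105 0 0 0" --pt "0 0 -0.111 0 0 0" --pt "0 0 -0.111 0 0 0" --pt "0 0 -0.111 0 0 0"

```text
time: 14.57
eef_pos: [0.5009, -0.1867, 0.0877]
tool_rot: [1.0, 0.012, 0.0, 0.0]
ft_force: [0.9, 0.6, -0.8]
grip_width: 0.0437
gripper_force: 20.0
```

Call:
carry_out --pt "0 0 -0.001 0 0 0" --pt "0 0 -0.002 0 0 0" --pt "0 0 -0.003 0 0 0" --pt "0 0 -0.004 0 0 0" --pt "0 0 -0.004 0 0 0" --pt "0 0 -0.004 0 0 0"

```text
time: 15.07
eef_pos: [0.5005, -0.187, 0.0832]
tool_rot: [1.0, 0.011, 0.0, 0.0]
ft_force: [0.6, 0.6, -1.1]
grip_width: 0.0432
gripper_force: 20.0
```

Call:
carry_out --pt "0 0 -0.0007 0 0 0" --pt "0 0 -0.0014 0 0 0" --pt "0 0 -0.002 0 0 0" --pt "0 0 -0.002 0 0 0" --pt "0 0 -0.002 0 0 0"

```text
time: 15.48
eef_pos: [0.5006, -0.187, 0.0813]
tool_rot: [1.0, 0.011, 0.0, 0.0]
ft_force: [-0.1, 1.0, -0.2]
grip_width: 0.0434
gripper_force: 20.0
```

Call:
carry_out --pt "0 0 -0.0007 0 0 0" --pt "0 0 -0.0014 0 0 0" --pt "0 0 -0.0014 0 0 0" --pt "0 0 -0.0014 0 0 0"

```text
time: 15.82
eef_pos: [0.5015, -0.1871, 0.0812]
tool_rot: [1.0, 0.011, 0.001, 0.0]
ft_force: [-1.2, 1.6, 5.8]
grip_width: 0.0436
gripper_force: 20.0
```

Contact with the floor at the expected height. I'll release and retreat.

Call:
carry_out --pt "0 0 0.0005 0 0 0" --pt "0 0 0.0005 0 0 0" --pt "0 0 0.0005 0 0 0" --pt "0 0 0.0005 0 0 0" --pt "0 0 0.0005 0 0 0" --pt "0 0 0.0005 0 0 0" --grip 0.5

```text
time: 16.32
eef_pos: [0.5003, -0.1869, 0.08]
tool_rot: [1.0, 0.011, -0.0, -0.0]
ft_force: [-0.5, -0.1, -0.8]
grip_width: 0.0705
gripper_force: 0.0
```

Call:
carry_out --pt "0 0 0.01 0 0 0" --pt "0 0 0.025 0 0 0" --pt "0 0 0.05 0 0 0" --pt "0 0 0.08 0 0 0" --pt "0 0 0.11 0 0 0" --pt "-0.02 0 0.14 0 0 0" --pt "-0.05 -0.02 0.15 0 0 0" --pt "-0.08 -0.05 0.15 0 0 0" --pt "-0.11 -0.08 0.15 0 0 0" --pt "-0.13 -0.12 0.15 0 0 0" --pt "-0.13 -0.12 0.15 0 0 0" --pt "-0.13 -0.12 0.15 0 0 0"

```text
time: 17.32
eef_pos: [0.3695, -0.3086, 0.231]
tool_rot: [1.0, 0.009, 0.0, 0.0]
ft_force: [0.5, -0.8, 0.1]
grip_width: 0.0703
gripper_force: 0.0
```

Run:
```python
from h import *
print(arm.state()['eef_pos'])
T=snap('top');S=snap('scene')
b=cv2.cvtColor(T['frame'],cv2.COLOR_RGB2BGR)[100:260,90:450];c=cv2.cvtColor(S['frame'],cv2.COLOR_RGB2BGR)[120:320,90:450]
f=lambda i,h:cv2.resize(i,(600,h),interpolation=cv2.INTER_CUBIC)
cv2.imwrite('pics/g6.png',np.vstack([f(b,267),f(c,333)]))
```

```text
[ 0.36948214 -0.30857122  0.23098802]
```

View pics/g6.png

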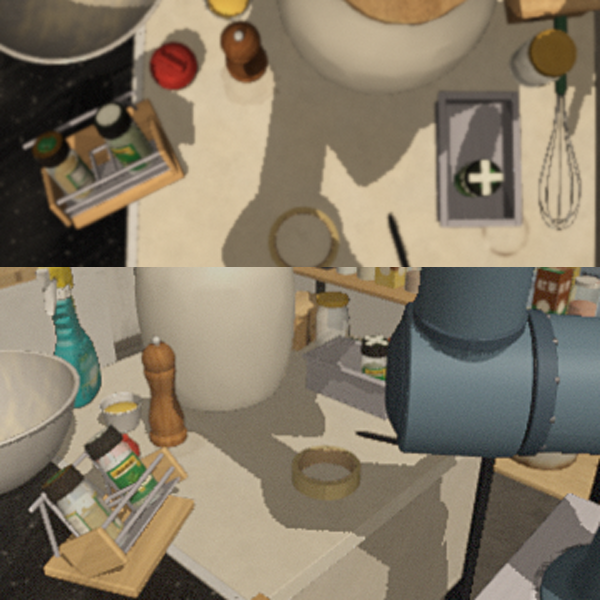

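The cross jar stands upright in the pan at (487,177). The dot jar leans in the bay at (120,135) like its neighbour, the mill and tape are unmoved, and the arm is clear.

```bash
python3 -c "
from station import arm;print(arm.finish_job())"
```

```text
the job is handed in; nothing more can be done
None
```

I've handed the job in at about 17 s of the 54 s limit: the passed jar is seated in the rack bay, the failed jar stands upright in the returns pan, and the mill and tape look undisturbed in the last pictures; no verdict was returned.

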